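Skewer the napkin rings off their rack and hang them on the stand

TASK

Pick the skewer up by its wooden handle, run it through both wooden napkin rings that stand in the rack, and lift the two rings off together. Then lay the skewer back across its stand the way it lay before, with both rings hanging between the two posts, and let go. The round wooden pieces in the other rack are solid jar stoppers without a hole and are not wanted.

Things in the scene. Friction and masses are not known exactly. Their poses are not given: they have to be found in the camera images.
- skewer_grip (a point): skewer, 85 g: dark wooden handle 60 mm long, 18 wide, 22 high; square steel blade 8 x 8 mm on its axis. Point: centre of the handle; x towards the tip, z up. Handle spans x -30 to 30 mm, blade 30 to 155 mm, balance point about 75 mm. At the start it lies level across the stand, axis 84 mm up, handle overhanging towards the robot.
- stand_seat (a point): fixed wooden stand: two notched posts 8 mm thick at x -38 and 38 mm, tops 96 mm up, notches 28 mm wide, 16 deep; base 114 x 70 x 10 mm. Point: midway, at the notch floors, 80 mm up; x from handle side to tip side. With the skewer in place its handle's centre is at x -88, z 4 mm; rings on the blade hang 16 mm below the blade's axis.
- ring1_center (a point): wooden napkin ring on edge in a low fixed rack: 58 mm across, hole 40 mm, 12 mm thick. Point: centre of the hole, 55 mm up at the start. x: level, along the hole's axis, pointing away from the robot. The nearer of the two to the robot. Rack 70 mm along x, 66 wide; side dividers up to 52 mm, clear of the hole; rings lift straight out. A like rack, left or right of it, holds two solid discs of the same outline.
- ring2_center (a point): wooden napkin ring on edge in a low fixed rack: 58 mm across, hole 40 mm, 12 mm thick. Point: centre of the hole, 55 mm up at the start. x: level, along the hole's axis, pointing away from the robot. The farther of the two, 20 mm beyond the first along x, in the same rack.
Not all that is in view belongs to the job. What is shaped like the part that bears ring2_center but blue or red is not meant.

How it is judged:
By the outcome, as a careful person would: the job done as asked, in the order asked, and still so for the second after the job is handed in, with the robot touching nothing.
It also fails if it takes over 59 s, if anything falls off the work surface, if the arm or the gripper's body presses on something with over 40 N, if the wrist force passes 120 N, or if a joint passes its speed limit or range.

ROBOT

A 6-joint arm with a two-finger parallel gripper is mounted at the origin on the work surface. World frame = base frame: x ahead of the robot, y to its left, z up, the work surface at z = 0. Lengths are in m, angles in rad, forces in N, time in s.
With the tool pointing down it reaches from about 0.3 to 0.75 m from the base axis. Payload 8.5 kg.
Tool frame: the origin (TCP) lies midway between the tips of the shut fingers; the grasp point (between the pads) lies 19 mm behind it (env.grasp_offset is the distance from the TCP to the grasp point, in m); z points along the fingers, y is the line along which they close (so a half turn about z gives the same grasp; the last joint's range is limited). The gripper opens to 88 mm and grips with 3 to 60 N. Pads are 18 mm wide; open, the fingers measure 123 mm over their backs; the gripper's body (75 mm by 187 mm) begins 45 mm behind the grasp point.
Start: joints at [-0.215, 0.381, 1.297, -0, 1.464, -0.215], TCP at [0.55, 0, 0.239] pointing down, gripper open.
Joint ranges: [-3.11, 3.11], [-0.89, 2.33], [0.22, 2.48], [-1.42, 4.56], [0.17, 2.85], [-2.88, 2.88]. Speed limits (rad/s): [2.39, 2.39, 3.14, 3.14, 3.14, 3.14].

INTERFACE

Orientations are given as a unit quaternion [x, y, z, w].
In Python, from rig import env, imaging gives the robot as it stands.
- The arm moves only by the shell command python3 -m jog 'ROWS' [OPENING] [FORCE]. ROWS is JSON, a list of rows, each a list of 4 numbers: the shift along the world's x, y, z each as a share of 200 mm, from -1 to 1, then the turn about the world's z as a share of 60 degrees, from -1 to 1. A call has 1 to 5 rows; each row is the pose to reach, as a shift and turn from the pose commanded when the call began; what a row does not reach only later rows make up. A row lasts 1/12 s, in which the tool goes at most 41.7 mm and 7.16 degrees, less where a joint would pass 70% of its speed; a pose out of reach is approached as far as the arm can. A call with a number of a shift or a turn outside -1 to 1 is refused whole. A call with a gripper value outside its range is refused whole. OPENING is the closure, from 0 (fully open) to 1 (shut), set as the call begins (- or left out, the last holds). The fingers move at their own pace and stop on an object; FORCE is the grip in N (left out, the last holds). Time passes only in rows, so rows that repeat a pose let the fingers close. It gives the time, the measured TCP pose, the force, the opening and the grip force at its end, in the units of the state.
- env.observe(): the state, without advancing time (a new reading comes with each control period).
- imaging.read_camera(name): name is "scene" or "side" or "wrist"; returns (picture, depth): 480x640x3 uint8, blue, green, red; 480x640 float32, m along the optical axis (not along the pixel's ray), 0 where there is no reading.
- imaging.camera_info(name): a dict with "vertical_fov" (degrees; the focal length in pixels is half the picture's height over the tangent of half this angle, whatever the lens; pixels are square), "cx", "cy" (the principal point, pixels), "dist" ([k1, k2, p1, p2, k3] as OpenCV has them; the pictures are not rectified), "view" (4x4, takes a point from world to camera coordinates). Camera axes: x right, y down, z forward; pixel columns grow to the right and rows downward; lengths in m; the calibration is good to about 2 mm. A picture is of the moment at which its call begins: read the wrist's pose just before it. camera_info takes no time and is no camera call; for the wrist camera it gives the pose at the moment of the call.
- env.job_done(): hands the job in; it is judged then, once.
The state is a dict: "t": time; "qpos": joint angles; "joint_vel": joint speeds; "joint_efforts": joint torques, N m; "eef_pos": TCP position; "ee_rot": TCP orientation; "wrist_force": force on the tool from outside, world axes, zero at the start; "torque": the same for the moment, N m; "width": finger opening in m; "grip_force": force on a finger pad.
Only numpy, scipy, OpenCV 4.12 (cv2) and the standard library are available. Lean on these libraries where they do the work, as an engineer would, in place of code of your own. Each camera call takes 0.05 s, during which the arm holds its last target. There are 200 camera calls.

## Working session

There is one attempt and no reset: what is moved stays moved. The work goes in short steps, Python scripts to look and compute and a shell command to move; the robot and the scene stay as the last step left them, time stands still between calls to the robot, and variables do not carry over. Pictures are saved under pics/ and viewed, at most 10 in all, crops included, and the job is handed in when it is done.

```bash
ls; mkdir -p pics
cat > h.py <<'E'
import numpy as np,cv2
from rig import env,imaging
def K(i):
    f=240/np.tan(np.radians(i['vertical_fov'])/2)
    return np.array([[f,0,i['cx']],[0,f,i['cy']],[0,0,1]])
def shot(n):
    i=imaging.camera_info(n); p,d=imaging.read_camera(n); return p,d,i
def world(d,i):
    "per-pixel world points from depth"
    h,w=d.shape; u,v=np.meshgrid(np.arange(w),np.arange(h))
    uv=np.stack([u,v],-1).reshape(-1,1,2).astype(np.float64)
    n=cv2.undistortPoints(uv,K(i),np.array(i['dist'])).reshape(h,w,2)
    P=np.dstack([n[...,0]*d,n[...,1]*d,d]); V=np.array(i['view'])
    return (P-V[:3,3])@V[:3,:3]
E
python3 - <<'E'
from h import *
for n in ["scene","side"]:
    p,d,i=shot(n); cv2.imwrite(f"pics/{n}0.png",p); np.savez(f"{n}0.npz",p=p,d=d,w=world(d,i))
    print(n,i['vertical_fov'],i['dist'],(d==0).mean())
    V=np.array(i['view']);print(-V[:3,:3].T@V[:3,3],V[2,:3])
E
```

```text
pics
scene 57.33839537698061 [-0.04848505  0.          0.          0.          0.        ] 0.004036458333333334
[1.00505817 0.41263353 0.84785575] [-0.41909732 -0.42512679 -0.80226221]
side 55.58654588028058 [-0.07261804  0.          0.          0.          0.        ] 0.004124348958333334
[0.26994498 0.4304055  0.62983141] [ 0.45272832 -0.53146527 -0.71594813]
```

View pics/scene0.png

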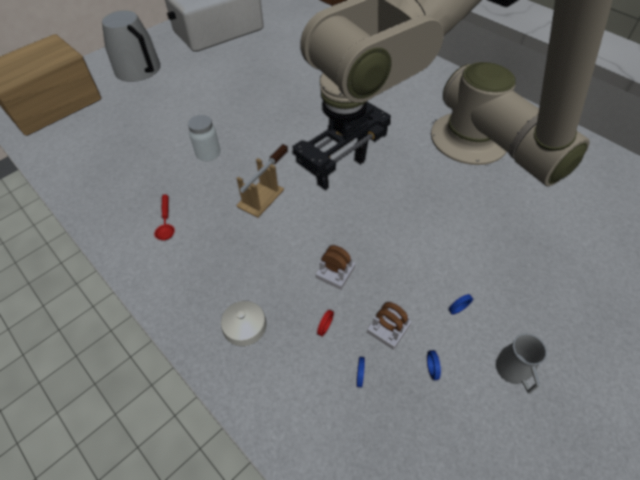

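View pics/side0.png

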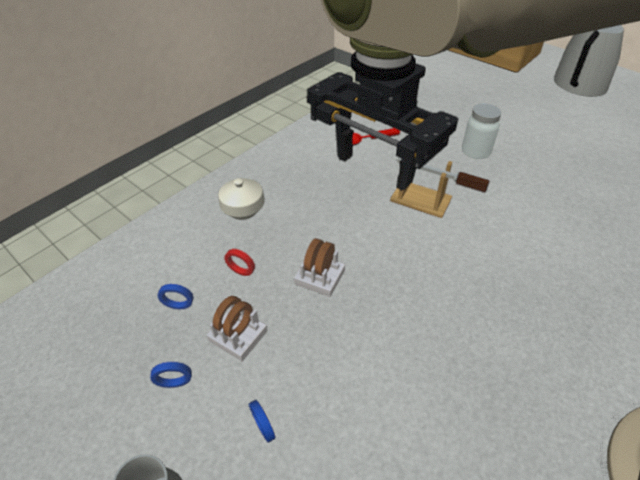

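The scene view shows the rack at (391,318) with pieces that look hollow, and the rack at (336,260) with solid-looking ones. In the side view these are at (235,320) and (320,260). The skewer handle is at scene (278,155) and side (472,182), and the stand is at scene (260,195). I'll confirm with a crop and measure.

Run:
```python
from h import *
crops=[]
for n in ["side","scene"]:
    z=np.load(f"{n}0.npz");p,w=z['p'],z['w']
    hsv=cv2.cvtColor(p,cv2.COLOR_BGR2HSV)
    m=((hsv[...,0]<16)&(hsv[...,1]>110)&(hsv[...,2]<150)&(w[...,2]>.015)&(w[...,2]<.12)&(abs(w[...,1])<.5)&(w[...,0]>.25)&(w[...,0]<.85)).astype(np.uint8)
    k,l,s,c=cv2.connectedComponentsWithStats(m)
    for j in range(1,k):
        if s[j,4]>40:
            q=w[l==j]; print(n,s[j],c[j].round(),q.mean(0).round(3),np.percentile(q,2,axis=0).round(3),np.percentile(q,98,axis=0).round(3))
            xy=q[:,:2]-q[:,:2].mean(0);print('  dir',np.linalg.svd(xy,full_matrices=False)[2][0].round(3))
    x0,y0=(200,230) if n=="side" else (300,230)
    crops.append(cv2.resize(p[y0:y0+130,x0:x0+160],None,fx=2.5,fy=2.5,interpolation=cv2.INTER_CUBIC))
cv2.imwrite("pics/crop1.png",np.hstack(crops))
```

```text
side [457 173  31  18 324] [472. 181.] [ 0.493 -0.259  0.089] [ 0.468 -0.271  0.079] [ 0.519 -0.25   0.096]
  dir [-0.972 -0.234]
side [305 239  15  31 207] [311. 254.] [0.614 0.065 0.074] [0.607 0.041 0.052] [0.623 0.079 0.085]
  dir [-0.278  0.961]
side [314 242  18  32 265] [321. 257.] [0.597 0.059 0.074] [0.588 0.034 0.051] [0.614 0.074 0.085]
  dir [-0.375  0.927]
side [225 254  29  20 166] [240. 262.] [0.719 0.134 0.034] [0.696 0.121 0.016] [0.746 0.144 0.052]
  dir [-0.952 -0.305]
side [213 297  34  39 534] [228. 314.] [0.627 0.233 0.076] [0.611 0.206 0.056] [0.643 0.253 0.084]
  dir [-0.19   0.982]
side [232 305  19  29 160] [243. 321.] [0.62  0.214 0.042] [0.614 0.2   0.032] [0.627 0.232 0.07 ]
  dir [-0.128  0.992]
scene [273 146  13  14  91] [279. 152.] [ 0.497 -0.261  0.092] [ 0.477 -0.271  0.083] [ 0.519 -0.253  0.097]
  dir [0.973 0.229]
scene [162 195   6  22 105] [164. 205.] [ 0.782 -0.388  0.018] [ 0.761 -0.416  0.015] [ 0.802 -0.358  0.02 ]
  dir [0.554 0.832]
scene [323 246  26  25 430] [336. 258.] [0.617 0.055 0.071] [0.597 0.033 0.04 ] [0.631 0.076 0.086]
  dir [-0.542  0.84 ]
scene [378 303  29  27 326] [392. 316.] [0.637 0.228 0.07 ] [0.619 0.203 0.035] [0.65  0.252 0.085]
  dir [-0.224  0.974]
scene [318 311  15  24 154] [324. 321.] [0.73  0.135 0.047] [0.705 0.126 0.018] [0.751 0.143 0.059]
  dir [0.96  0.281]
```

View pics/crop1.png

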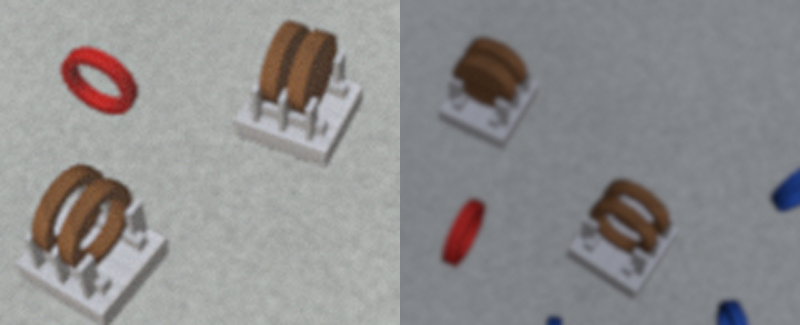

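The crop shows the rack at scene (391,318) / side (235,320) holds two open rings, so that's the one I want. The rack at (336,260) holds the solid stoppers. The red and blue rings lie loose and aren't part of the job. Next I'll move above the handle.

```bash
python3 -m jog '[[-0.1,-0.2,0,0.1],[-0.2,-0.4,0,0.2],[-0.25,-0.6,0,0.22],[-0.25,-0.8,0,0.22],[-0.25,-1,0,0.22]]' 0; python3 -m jog '[[0,-0.2,0,0],[0,-0.3,0,0],[0,-0.3,0,0],[0,-0.3,0,0]]'
python3 - <<'E'
from h import *
from scipy.spatial.transform import Rotation as R
s=env.observe();print(s['t'],s['eef_pos'],R.from_quat(s['ee_rot']).as_matrix().round(3))
p,d,i=shot("wrist");cv2.imwrite("pics/w1.png",p);np.savez("w1.npz",p=p,d=d,w=world(d,i))
V=np.array(i['view']);print(-V[:3,:3].T@V[:3,3],V[:3,:3].round(2))
E
```

```text
t: 0.52
eef_pos: [0.499, -0.1991, 0.2389]
ee_rot: [0.621, 0.784, -0.0, -0.0]
wrist_force: [1.8, -0.7, 0.6]
width: 0.0884
grip_force: 0.0
t: 0.85
eef_pos: [0.4997, -0.2581, 0.2381]
ee_rot: [0.622, 0.783, 0.0, -0.001]
wrist_force: [-0.7, 0.2, -0.3]
width: 0.0878
grip_force: 0.0
0.85 [ 0.49967235 -0.25807228  0.23807656] [[-0.227  0.974 -0.001]
 [ 0.974  0.227  0.001]
 [ 0.001 -0.001 -1.   ]]
[ 0.48392504 -0.19104506  0.3850159 ] [[ 0.97  0.23 -0.  ]
 [ 0.22 -0.94  0.26]
 [ 0.06 -0.26 -0.96]]
```

View pics/w1.png

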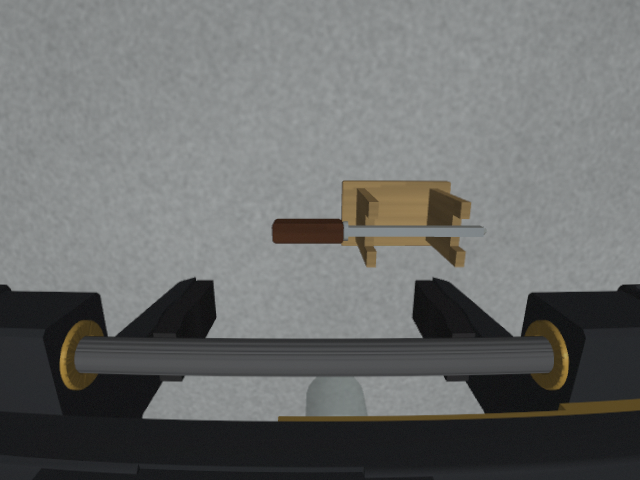

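The wrist view shows the handle at about (308,231), the blade running out to (485,231), the two stand posts at (368,225) and (455,225), and the white jar at (335,395). The fingers now open along the skewer, so a +90° turn is needed. I'll measure more closely.

```bash
python3 - <<'E'
from h import *
z=np.load("w1.npz");p,w=z['p'],z['w'];hsv=cv2.cvtColor(p,cv2.COLOR_BGR2HSV)
roi=np.zeros(p.shape[:2],bool);roi[170:275,250:500]=1
hm=roi&(w[...,2]>.085)&(w[...,2]<.105)&(hsv[...,1]>110)&(hsv[...,2]<110)
bm=roi&(w[...,2]>.078)&(w[...,2]<.098)&(hsv[...,1]<50)
def ax(q):
    q=q[:,:2];c=q.mean(0);v=np.linalg.svd(q-c,full_matrices=False)[2][0];v*=np.sign(v[0]);t=(q-c)@v
    print(c.round(4),'yaw',np.degrees(np.arctan2(v[1],v[0])).round(2),'mid',(c+v*(np.percentile(t,1)+np.percentile(t,99))/2).round(4),'len',np.ptp(np.percentile(t,[1,99])).round(4))
for n,m in(("handle",hm),("blade",bm),("both",hm|bm)): print(n,m.sum(),w[m][:,2].mean().round(4));ax(w[m])
s=np.load("scene0.npz");W=s['w']
j=W[112:162,188:220].reshape(-1,3);j=j[j[:,2]>.03];print('jar',j.min(0),j.max(0))
E
python3 - <<'E'
from h import *
print(env.observe()['qpos'].round(2) if hasattr(env.observe()['qpos'],'round') else env.observe()['qpos'])
E
```

```text
handle 1825 0.0945
[ 0.511  -0.2604] yaw 12.6 mid [ 0.5446 -0.2529] len 0.1567
blade 1734 0.0889
[ 0.5785 -0.2467] yaw 13.74 mid [ 0.5554 -0.2524] len 0.1793
both 3559 0.0918
[ 0.5439 -0.2537] yaw 12.45 mid [ 0.5547 -0.2513] len 0.1771
jar [ 0.54940749 -0.51846771  0.03038415] [1.00505817 0.41263353 0.84785575]
[-0.69  0.4   1.26  0.    1.48 -0.92]
```

```bash
python3 -m jog '[[0,0,0,0.119],[0,0,0,0.238],[0,0,0,0.357],[0,0,0,0.476],[0,0,0,0.595]]' 0.3 >/dev/null; python3 -m jog '[[0,0,0,0.119],[0,0,0,0.238],[0,0,0,0.357],[0,0,0,0.476],[0,0,0,0.595]]'>/dev/null; python3 -m jog '[[0,0,0,0.119],[0,0,-0.1,0.238],[0.03,-0.01,-0.2,0.302],[0.03,-0.01,-0.3,0.302],[0.03,-0.01,-0.3,0.302]]'
python3 - <<'E'
from h import *
from scipy.spatial.transform import Rotation as R
s=env.observe();T=R.from_quat(s['ee_rot']).as_matrix();e=np.array(s['eef_pos']);print(s['t'],e,np.degrees(np.arctan2(T[1,1],T[0,1])))
p,d,i=shot("wrist");cv2.imwrite("pics/w2.png",p);w=world(d,i);hsv=cv2.cvtColor(p,cv2.COLOR_BGR2HSV)
m=(w[...,2]>.075)&(w[...,2]<.105)&(hsv[...,0]<16)&(hsv[...,1]>120)&(hsv[...,2]<110)
k,l,st,c=cv2.connectedComponentsWithStats(m.astype(np.uint8));j=1+np.argmax(st[1:,4]);q=w[l==j];print(st[j])
L=(q-e)@T; print(np.percentile(L,[1,50,99],axis=0).round(4))
E
```

```text
t: 2.15
eef_pos: [0.5051, -0.2569, 0.1755]
ee_rot: [-0.112, 0.994, 0.002, -0.002]
wrist_force: [0.6, 0.9, -0.5]
width: 0.0616
grip_force: 0.0
2.15 [ 0.50508796 -0.25692728  0.17550066] 102.83200212657069
[ 289  182   27   91 2347]
[[-0.0167 -0.015   0.0783]
 [ 0.0137 -0.0066  0.0798]
 [ 0.0407  0.0016  0.0899]]
```

View pics/w2.png

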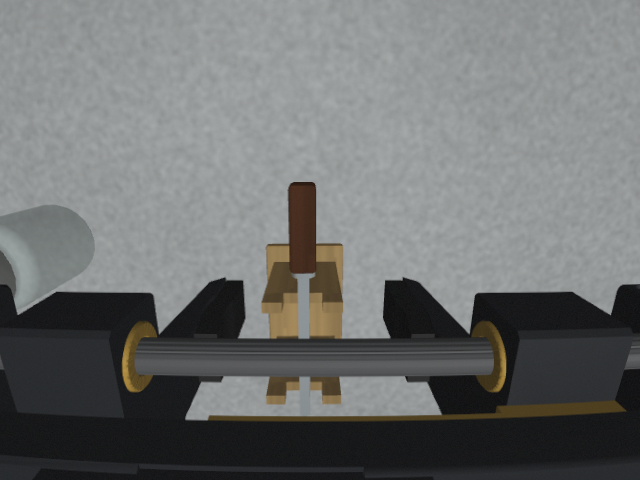

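The handle is centred at (302,227) and lies between the fingers, about 1 to 2 mm off to one side. The grip point is 12 mm ahead of the handle's centre. Next: descend and grip.

```bash
python3 -m jog '[[0,-0.007,-0.15,0],[0,-0.007,-0.3,0],[0,-0.007,-0.45,0],[0,-0.007,-0.57,0],[0,-0.007,-0.57,0]]'; python3 -m jog '[[0,0,0,0],[0,0,0,0],[0,0,0,0],[0,0,0,0],[0,0,0,0]]' 1 60;python3 -m jog '[[0,0,0,0],[0,0,0,0],[0,0,0,0],[0,0,0,0],[0,0,0,0]]'
```

```text
t: 2.62
eef_pos: [0.505, -0.2593, 0.0622]
ee_rot: [-0.111, 0.994, 0.002, -0.002]
wrist_force: [-0.6, 0.7, -1.0]
width: 0.0619
grip_force: 0.0
t: 3.03
eef_pos: [0.5064, -0.2611, 0.0659]
ee_rot: [-0.111, 0.994, -0.001, 0.001]
wrist_force: [0.0, -0.9, 0.0]
width: 0.0303
grip_force: 0.0
t: 3.45
eef_pos: [0.5061, -0.261, 0.0649]
ee_rot: [-0.111, 0.994, -0.0, 0.0]
wrist_force: [0.1, 0.8, 2.6]
width: 0.0175
grip_force: 59.8
```

```bash
python3 -m jog '[[0,0,0.08,0],[0,0,0.2,0],[0,0,0.35,0],[0,0,0.5,0],[0,0,0.5,0]]'
python3 - <<'E'
from h import *
p,d,i=shot("side");cv2.imwrite("pics/s2.png",p[60:320,280:600]); np.savez("s2.npz",p=p,d=d,w=world(d,i))
# rings: fit from initial clouds
for n,(u0,v0,u1,v1) in {"side":(208,293,252,345),"scene":(374,299,412,332)}.items():
    z=np.load(f"{n}0.npz");p,w=z['p'],z['w'];hsv=cv2.cvtColor(p,cv2.COLOR_BGR2HSV)
    m=np.zeros(p.shape[:2],bool);m[v0:v1,u0:u1]=1
    m&=(hsv[...,0]<18)&(hsv[...,1]>90)&(w[...,2]>.03)&(w[...,2]<.09)
    q=w[m]
    # axis yaw: direction a minimising within-ring spread -> scan yaw for sharpest 1-D histogram extent
    best=min(np.arange(0,30,.5),key=lambda a:np.ptp(np.percentile(q[:,:2]@[np.cos(np.radians(a)),np.sin(np.radians(a))],[3,97])))
    a=np.radians(best);A=np.array([np.cos(a),np.sin(a)]);N=np.array([-A[1],A[0]])
    print(n,len(q),'yaw',best,'along',np.percentile(q[:,:2]@A,[1,3,50,97,99]).round(4),'across',np.percentile(q[:,:2]@N,[1,3,50,97,99]).round(4),'z',np.percentile(q[:,2],[1,99]).round(3))
    # rack base (light, z 5..20mm region) min-area rectangle
    b=(np.hypot(w[...,0]-.628,w[...,1]-.228)<.06)&(w[...,2]>.005)&(w[...,2]<.09)
    r=cv2.minAreaRect((w[b][:,:2]*1000).astype(np.float32));print('  rack rect',r)
    b&=(w[...,2]<.02);r=cv2.minAreaRect((w[b][:,:2]*1000).astype(np.float32));print('  base rect',r)
E
```

```text
t: 3.87
eef_pos: [0.5075, -0.2621, 0.1701]
ee_rot: [-0.111, 0.994, -0.003, 0.003]
wrist_force: [0.2, -0.4, -0.3]
width: 0.0172
grip_force: 59.8
side 820 yaw 7.5 along [0.6373 0.6376 0.6459 0.6674 0.6684] across [0.1173 0.1196 0.1448 0.1685 0.1692] z [0.034 0.084]
  rack rect ((629.4022827148438, 224.60060119628906), (71.52957916259766, 66.47053527832031), 7.982429504394531)
  base rect ((629.4022827148438, 224.60060119628906), (71.52957916259766, 66.47053527832031), 7.982429504394531)
scene 383 yaw 9.0 along [0.6469 0.6477 0.6684 0.6755 0.676 ] across [0.0998 0.1014 0.1255 0.1489 0.1502] z [0.034 0.085]
  rack rect ((632.7799682617188, 230.8375244140625), (70.11570739746094, 80.30099487304688), 9.400397300720215)
  base rect ((632.7799682617188, 230.8375244140625), (70.11570739746094, 80.30099487304688), 9.400397300720215)
```

View pics/s2.png

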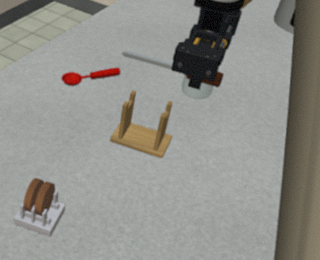

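The side view shows the skewer held, with the handle at crop (212,78) and the tip at (125,54). The stand is empty. I'll check the blade's pitch and yaw in the hand, then set up the approach.

Run:
```python
from h import *
from scipy.spatial.transform import Rotation as R
s=env.observe();T=R.from_quat(s['ee_rot']).as_matrix();e=np.array(s['eef_pos']);print(s['t'],e,np.degrees(np.arctan2(T[1,1],T[0,1])),s['qpos'])
w=np.load("s2.npz")['w'];L=(w-e)@T
m=(L[...,0]<-.028)&(L[...,0]>-.16)&(abs(L[...,1])<.03)&(abs(L[...,2]+.019)<.03)
q=L[m];print(len(q))
for j in(1,2):print('xyz'[j],np.polyfit(q[:,0],q[:,j],1).round(4))
print(q[:,0].min(),q[:,0].max())
```

```text
3.9167 [ 0.50677785 -0.2615099   0.16719404] 102.72625518620046 [-6.83881998e-01  4.73431074e-01  1.36100834e+00 -7.21492394e-05
  1.30188872e+00 -2.47678108e+00]
314
y [0.0158 0.002 ]
z [ 0.0011 -0.0232]
-0.14211928383858594 -0.04960703458880918
```

```bash
python3 -m jog '[[-0.02,0.07,0,0],[-0.05,0.2,0,0],[-0.1,0.36,0,0],[-0.15,0.52,0,0],[-0.2,0.68,0,0]]'>/dev/null; python3 -m jog '[[-0.02,0.16,0,-0.02],[-0.04,0.32,0,-0.04],[-0.06,0.48,0,-0.06],[-0.06,0.64,0,-0.075],[-0.06,0.80,0,-0.075]]'; python3 -m jog '[[0,0.16,0,0],[0,0.32,0,0],[0,0.45,0,0],[0,0.54,0,0],[0,0.6,0,0]]'; python3 -m jog '[[0,0.14,-0.1,0],[0,0.245,-0.2,0],[0,0.245,-0.3,0],[0,0.245,-0.3,0],[0,0.245,-0.3,0]]'
python3 - <<'E'
from h import *
from scipy.spatial.transform import Rotation as R
s=env.observe();T=R.from_quat(s['ee_rot']).as_matrix();e=np.array(s['eef_pos']);print(s['t'],e,np.degrees(np.arctan2(T[1,1],T[0,1])))
a=[]
for n in("side","scene"):
    p,d,i=shot(n);w=world(d,i);L=(w-e)@T
    m=(L[...,0]<-.035)&(L[...,0]>-.15)&(abs(L[...,1])<.02)&(abs(L[...,2]+.019)<.02)
    q=L[m];print(n,len(q),np.polyfit(q[:,0],q[:,1],1).round(4),np.polyfit(q[:,0],q[:,2],1).round(4),q[:,0].min())
    b=(np.hypot(w[...,0]-.63,w[...,1]-.227)<.06)&(w[...,2]>.005)&(w[...,2]<.02)
    print('  base',cv2.minAreaRect((w[b][:,:2]*1000).astype(np.float32)))
    a.append(cv2.resize(p[200:400,120:420] if n=="side" else p[200:400,230:530],None,fx=1.33,fy=1.33))
cv2.imwrite("pics/a3.png",np.hstack(a))
E
```

```text
t: 4.75
eef_pos: [0.4529, 0.0366, 0.1636]
ee_rot: [-0.071, 0.997, 0.0, -0.001]
wrist_force: [0.7, 0.0, -0.2]
width: 0.0173
grip_force: 59.8
t: 5.17
eef_pos: [0.453, 0.1569, 0.1633]
ee_rot: [-0.073, 0.997, 0.0, -0.001]
wrist_force: [0.3, -0.3, -0.9]
width: 0.0175
grip_force: 59.8
t: 5.58
eef_pos: [0.4531, 0.2039, 0.1036]
ee_rot: [-0.072, 0.997, -0.0, -0.002]
wrist_force: [0.0, 0.4, -0.5]
width: 0.0171
grip_force: 59.8
5.5833 [0.45311429 0.20387268 0.10356641] 98.23613351869247
side 439 [0.027  0.0028] [-0.0049 -0.0216] -0.14116645648119275
  base ((629.472900390625, 224.6000213623047), (72.01388549804688, 66.3486099243164), 8.938634872436523)
scene 235 [0.0176 0.0003] [-0.0039 -0.0241] -0.1450914988358369
  base ((632.4906005859375, 227.31161499023438), (70.15777587890625, 92.07293701171875), 7.980907440185547)
```

View pics/a3.png

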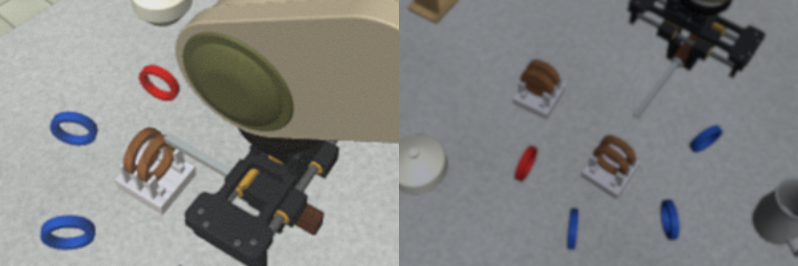

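The side crop shows the blade tip at (168,138), just behind the ring pair at (148,155). In the scene crop the blade at (640,115) points at the rings at (614,155). Next: descend with a small correction.

```bash
python3 -m jog '[[0,-0.01,-0.1,0.01],[0,-0.022,-0.2,0.022],[0,-0.022,-0.3,0.022],[0,-0.022,-0.345,0.022],[0,-0.022,-0.345,0.022]]'
python3 -m jog '[[0,0,0,0],[0,0,0,0],[0,0,0,0]]'
python3 - <<'E'
from h import *
from scipy.spatial.transform import Rotation as R
s=env.observe();T=R.from_quat(s['ee_rot']).as_matrix();e=np.array(s['eef_pos']);print(s['t'],e,np.degrees(np.arctan2(T[1,1],T[0,1])))
for n in("side","scene"):
    p,d,i=shot(n);w=world(d,i);L=(w-e)@T
    m=(L[...,0]<-.035)&(L[...,0]>-.15)&(abs(L[...,1])<.02)&(abs(L[...,2]+.019)<.02)
    q=w[m];f=np.polyfit(q[:,0],q[:,1],1);g=np.polyfit(q[:,0],q[:,2],1)
    t=L[m][:,0].min();hsv=cv2.cvtColor(p,cv2.COLOR_BGR2HSV)
    r=(np.hypot(w[...,0]-.63,w[...,1]-.227)<.04)&(w[...,2]>.03)&(hsv[...,0]<18)&(hsv[...,1]>90)
    v=w[r];a=np.radians(8.3);N=[-np.sin(a),np.cos(a)]
    print(n,len(q),'yaw',np.degrees(np.arctan(f[0])),'y,z(top) at .63',np.polyval(f,.63),np.polyval(g,.63),'tipL',t,'blade across',(np.polyval(f,.63)*N[1]+.63*N[0]).round(4),'rings across',np.percentile(v[:,:2]@N,[1,99]).mean().round(4),'z top',v[:,2].max())
E
```

```text
t: 6.1
eef_pos: [0.4537, 0.1991, 0.0351]
ee_rot: [-0.083, 0.997, -0.0, -0.001]
wrist_force: [-0.0, -0.2, -1.7]
width: 0.0173
grip_force: 59.8
t: 6.35
eef_pos: [0.4546, 0.1998, 0.0369]
ee_rot: [-0.083, 0.997, 0.0, 0.001]
wrist_force: [-0.1, 0.9, -1.4]
width: 0.0177
grip_force: 59.8
6.35 [0.45462235 0.19977116 0.03691479] 99.53901857171424
side 405 yaw 7.9218024876312825 y,z(top) at .63 0.2271147806645995 0.057977251273080406 tipL -0.14258801702153157 blade across 0.1338 rings across 0.1342 z top 0.08522448568792391
scene 204 yaw 8.569897716296277 y,z(top) at .63 0.22688165347973535 0.05889256189753431 tipL -0.14414287773966888 blade across 0.1336 rings across 0.1333 z top 0.08670156678595395
```

Blade and rings agree to under 1 mm across and about 1 mm in height, so I'll insert.

```bash
python3 -m jog '[[0.1,0.015,0,0],[0.2,0.03,0,0],[0.3,0.044,0,0],[0.4,0.058,0,0],[0.51,0.075,0,0]]'; python3 -m jog '[[0,0,0,0],[0,0,0,0]]'
python3 - <<'E'
from h import *
p,d,i=shot("side");q,_,_=shot("scene")
cv2.imwrite("pics/a4.png",np.hstack([cv2.resize(c,None,fx=2.4,fy=2.4) for c in(p[250:400,160:320],q[240:390,310:470])]))
E
```

```text
t: 6.87
eef_pos: [0.5568, 0.2149, 0.0363]
ee_rot: [-0.083, 0.997, -0.0, 0.0]
wrist_force: [-0.3, 0.8, -2.2]
width: 0.017
grip_force: 59.8
t: 7.03
eef_pos: [0.5562, 0.2147, 0.0357]
ee_rot: [-0.083, 0.997, 0.0, 0.0]
wrist_force: [-0.7, -0.4, -1.3]
width: 0.0175
grip_force: 59.8
```

View pics/a4.png

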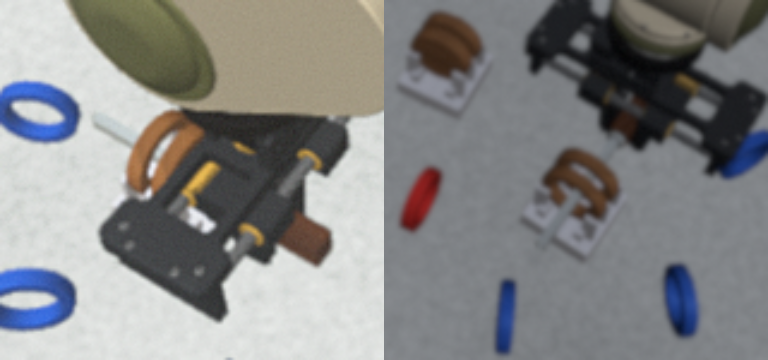

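Both views show the blade passing through both rings: it exits at side crop (95,120) and scene crop (545,245). Next: a slow lift, then a check.

```bash
python3 -m jog '[[0,0,0.03,0],[0,0,0.06,0],[0,0,0.08,0],[0,0,0.09,0],[0,0,0.1,0]]'; python3 -m jog '[[0,0,0.03,0],[0,0,0.07,0],[0,0,0.12,0],[0,0,0.18,0],[0,0,0.24,0]]';python3 -m jog '[[0,0,0.06,0],[0,0,0.13,0],[0,0,0.21,0],[0,0,0.27,0],[0,0,0.305,0]]';python3 -m jog '[[0,0,0,0],[0,0,0,0],[0,0,0,0]]'
cat > chk.py <<'E'
from h import *
from scipy.spatial.transform import Rotation as R
import sys
s=env.observe();T=R.from_quat(s['ee_rot']).as_matrix();e=np.array(s['eef_pos']);print(s['t'],e,np.degrees(np.arctan2(T[1,1],T[0,1])))
for n in("side","scene"):
    p,d,i=shot(n);w=world(d,i);L=(w-e)@T;hsv=cv2.cvtColor(p,cv2.COLOR_BGR2HSV)
    br=(hsv[...,0]<18)&(hsv[...,1]>90)
    r=br&(L[...,0]<-.03)&(L[...,0]>-.16)&(abs(L[...,1])<.04)&(L[...,2]<.045)&(L[...,2]>-.045)
    h=np.histogram(-L[r][:,0]+.013,bins=np.arange(.03,.165,.005)); print(n,'ring skewer-x hist',dict(zip((h[1][:-1]*1000).round().astype(int).tolist(),h[0].tolist())))
    m=~br&(L[...,0]<-.035)&(L[...,0]>-.15)&(abs(L[...,1])<.02)&(abs(L[...,2]+.019)<.02)
    q=L[m]
    if len(q)>20: print('  blade',len(q),np.polyfit(q[:,0],q[:,1],1).round(4),np.polyfit(q[:,0],q[:,2],1).round(4),'tip',q[:,0].min())
    cv2.imwrite(f"pics/{sys.argv[1]}_{n}.png",p)
E
python3 chk.py b1
```

```text
t: 7.55
eef_pos: [0.5559, 0.2147, 0.0564]
ee_rot: [-0.083, 0.997, 0.0, 0.0]
wrist_force: [-0.5, 0.0, -1.7]
width: 0.0174
grip_force: 59.8
t: 7.97
eef_pos: [0.556, 0.2147, 0.105]
ee_rot: [-0.083, 0.997, 0.0, 0.0]
wrist_force: [0.5, -0.3, -1.1]
width: 0.0173
grip_force: 59.8
t: 8.38
eef_pos: [0.5564, 0.2148, 0.1671]
ee_rot: [-0.083, 0.997, 0.0, 0.001]
wrist_force: [0.6, 1.5, -1.1]
width: 0.0171
grip_force: 59.8
t: 8.63
eef_pos: [0.5556, 0.2146, 0.1641]
ee_rot: [-0.083, 0.997, -0.0, -0.001]
wrist_force: [-0.7, -0.2, -1.5]
width: 0.0171
grip_force: 59.8
8.6333 [0.55564227 0.21459411 0.16406411] 99.53495813800365
side ring skewer-x hist {30: 0, 35: 0, 40: 0, 45: 0, 50: 0, 55: 0, 60: 0, 65: 0, 70: 1, 75: 5, 80: 6, 85: 0, 90: 33, 95: 85, 100: 38, 105: 0, 110: 0, 115: 0, 120: 0, 125: 0, 130: 0, 135: 0, 140: 0, 145: 0, 150: 0, 155: 0}
  blade 242 [-0.     -0.0001] [-0.0947 -0.0326] tip -0.14211305767599805
scene ring skewer-x hist {30: 0, 35: 0, 40: 0, 45: 0, 50: 0, 55: 0, 60: 0, 65: 0, 70: 0, 75: 41, 80: 103, 85: 45, 90: 3, 95: 78, 100: 161, 105: 66, 110: 0, 115: 0, 120: 0, 125: 0, 130: 0, 135: 0, 140: 0, 145: 0, 150: 0, 155: 0}
  blade 310 [0.0184 0.0012] [-0.0357 -0.0267] tip -0.14521432751948396
```

Both rings hang at about 80 and 101 mm along the skewer, inside the 60–116 mm window. Now back to the stand, smoothly.

```bash
python3 -m jog '[[-0.005,-0.03,0,0.005],[-0.015,-0.09,0,0.01],[-0.03,-0.17,0,0.02],[-0.045,-0.27,0,0.03],[-0.06,-0.38,0,0.04]]'>/dev/null; python3 -m jog '[[-0.015,-0.12,0,0.005],[-0.03,-0.24,0,0.01],[-0.045,-0.36,0,0.013],[-0.06,-0.48,0,0.013],[-0.075,-0.60,0,0.013]]'>/dev/null; python3 -m jog '[[-0.015,-0.12,0,0],[-0.03,-0.24,0,0],[-0.045,-0.36,0,0],[-0.06,-0.48,0,0],[-0.075,-0.60,0,0]]'; python3 -m jog '[[-0.01,-0.12,0,0],[-0.02,-0.24,0,0],[-0.03,-0.36,0,0],[-0.035,-0.47,0,0],[-0.04,-0.57,0,0]]';  python3 -m jog '[[0,-0.08,0,0],[0,-0.14,0,0],[0,-0.19,0,0],[0,-0.22,0,0],[0,-0.228,0,0]]'; python3 -m jog '[[0,0,0,0],[0,0,0,0],[0,0,0,0],[0,0,0,0],[0,0,0,0]]'
python3 chk.py b2
python3 - <<'E'
import cv2,numpy as np
cv2.imwrite("pics/b2.png",np.hstack([cv2.resize(c,None,fx=2,fy=2) for c in(cv2.imread("pics/b2_side.png")[60:240,320:520],cv2.imread("pics/b2_scene.png")[80:260,180:380])]))
E
```

```text
t: 9.98
eef_pos: [0.5134, -0.1027, 0.1645]
ee_rot: [-0.111, 0.994, 0.0, -0.0]
wrist_force: [-0.6, -0.1, -1.5]
width: 0.0172
grip_force: 59.8
t: 10.4
eef_pos: [0.5053, -0.217, 0.1645]
ee_rot: [-0.111, 0.994, 0.0, -0.0]
wrist_force: [0.2, -0.2, -1.7]
width: 0.0173
grip_force: 59.8
t: 10.82
eef_pos: [0.506, -0.2615, 0.1646]
ee_rot: [-0.111, 0.994, 0.0, -0.0]
wrist_force: [-0.1, -0.7, -2.3]
width: 0.0174
grip_force: 59.8
t: 11.23
eef_pos: [0.506, -0.2605, 0.1648]
ee_rot: [-0.111, 0.994, 0.0, -0.0]
wrist_force: [0.3, 0.6, -1.2]
width: 0.0174
grip_force: 59.8
11.2333 [ 0.50604657 -0.26046731  0.1647949 ] 102.75309616244581
side ring skewer-x hist {30: 0, 35: 0, 40: 0, 45: 0, 50: 0, 55: 0, 60: 0, 65: 0, 70: 89, 75: 117, 80: 58, 85: 1, 90: 87, 95: 112, 100: 48, 105: 0, 110: 0, 115: 0, 120: 0, 125: 0, 130: 0, 135: 0, 140: 0, 145: 0, 150: 0, 155: 0}
  blade 266 [-0.0027  0.0002] [-0.039  -0.0249] tip -0.1426527869677206
scene ring skewer-x hist {30: 0, 35: 0, 40: 0, 45: 0, 50: 0, 55: 0, 60: 0, 65: 0, 70: 0, 75: 18, 80: 64, 85: 26, 90: 3, 95: 42, 100: 92, 105: 44, 110: 0, 115: 0, 120: 0, 125: 0, 130: 0, 135: 0, 140: 0, 145: 0, 150: 0, 155: 0}
  blade 213 [0.035  0.0054] [-0.0286 -0.0237] tip -0.1449275985205625
```

View pics/b2.png

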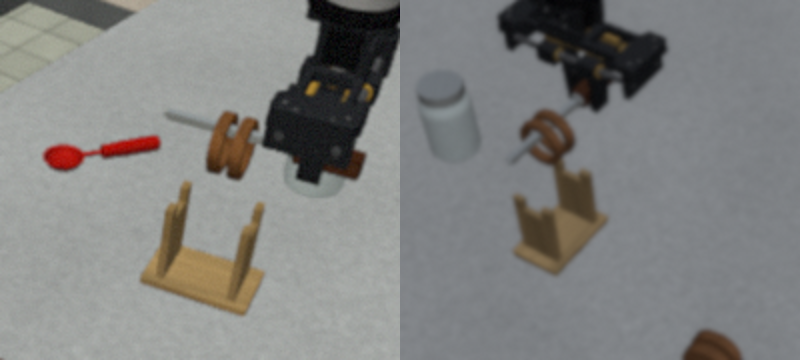

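Both rings hang on the blade at about (232,145) in the side crop, and the stand is directly below. Next: lower, check, release.

```bash
python3 -m jog '[[0,0,-0.04,0],[0,0,-0.12,0],[0,0,-0.2,0],[0,0,-0.28,0],[0,0,-0.35,0]]'; python3 -m jog '[[0,0,-0.05,0],[0,0,-0.09,0],[0,0,-0.12,0],[0,0,-0.14,0],[0,0,-0.15,0]]'; python3 -m jog '[[0,0,0,0],[0,0,0,0],[0,0,0,0]]'
python3 chk.py b3
```

```text
t: 11.75
eef_pos: [0.5057, -0.2607, 0.0932]
ee_rot: [-0.111, 0.994, 0.0, -0.0]
wrist_force: [0.1, 0.1, -1.6]
width: 0.0172
grip_force: 59.8
t: 12.17
eef_pos: [0.5061, -0.261, 0.0646]
ee_rot: [-0.111, 0.994, -0.0, 0.0]
wrist_force: [-3.1, 0.5, 5.1]
width: 0.0173
grip_force: 59.8
t: 12.42
eef_pos: [0.5062, -0.261, 0.0652]
ee_rot: [-0.111, 0.994, -0.0, 0.0]
wrist_force: [-0.4, 0.0, 0.1]
width: 0.0173
grip_force: 59.8
12.4167 [ 0.50618875 -0.26103843  0.06522952] 102.72185583081934
side ring skewer-x hist {30: 0, 35: 0, 40: 0, 45: 0, 50: 25, 55: 8, 60: 0, 65: 0, 70: 68, 75: 93, 80: 42, 85: 1, 90: 80, 95: 94, 100: 39, 105: 0, 110: 0, 115: 0, 120: 0, 125: 42, 130: 16, 135: 0, 140: 0, 145: 0, 150: 0, 155: 0}
  blade 274 [0.0176 0.0014] [-0.0074 -0.0209] tip -0.1415229254657589
scene ring skewer-x hist {30: 0, 35: 0, 40: 0, 45: 0, 50: 0, 55: 23, 60: 92, 65: 0, 70: 0, 75: 29, 80: 45, 85: 62, 90: 1, 95: 33, 100: 54, 105: 59, 110: 0, 115: 0, 120: 0, 125: 4, 130: 21, 135: 103, 140: 0, 145: 0, 150: 0, 155: 0}
  blade 253 [0.0031 0.0002] [-0.037  -0.0243] tip -0.14368092095810014
```

The skewer is seated and took the weight (upward force seen), with the rings between the posts. Releasing partway, then retreating straight up.

```bash
python3 -m jog '[[0,0,0,0],[0,0,0,0],[0,0,0,0],[0,0,0,0],[0,0,0,0]]' 0.35 ; python3 -m jog '[[0,0,0.05,0],[0,0,0.15,0],[0,0,0.3,0],[0,0,0.5,0],[0,0,0.7,0]]'; python3 -m jog '[[-0.1,0,0.1,0],[-0.25,0,0.1,0],[-0.4,0,0.1,0],[-0.5,0,0.1,0],[-0.5,0,0.1,0]]'
python3 - <<'E'
from h import *
p,d,i=shot("side");q,_,_=shot("scene")
cv2.imwrite("pics/c1.png",np.hstack([cv2.resize(c,None,fx=2.6,fy=2.6) for c in(p[110:240,360:510],q[120:250,210:360])]))
E
```

```text
t: 12.93
eef_pos: [0.506, -0.261, 0.0648]
ee_rot: [-0.111, 0.994, -0.0, 0.0]
wrist_force: [1.0, 0.7, -0.2]
width: 0.0485
grip_force: 0.0
t: 13.35
eef_pos: [0.5055, -0.2606, 0.2068]
ee_rot: [-0.111, 0.994, 0.0, -0.0]
wrist_force: [0.7, -0.2, -0.2]
width: 0.057
grip_force: 0.0
t: 13.77
eef_pos: [0.4033, -0.2605, 0.2259]
ee_rot: [-0.11, 0.994, -0.0, -0.0]
wrist_force: [1.4, -0.2, 0.3]
width: 0.0574
grip_force: 0.0
```

View pics/c1.png

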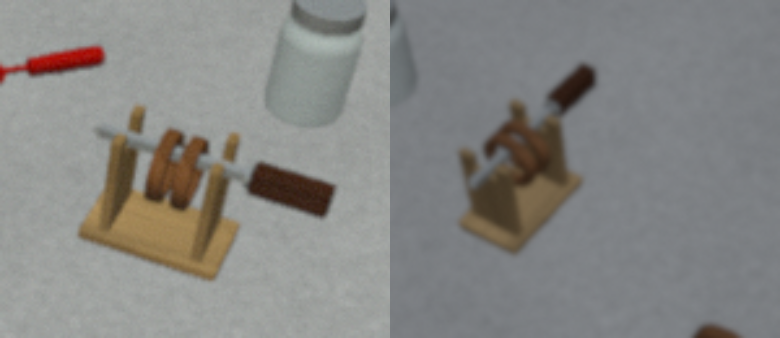

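The skewer lies in both notches, with both rings hanging between the posts (side crop (178,170)) and the gripper clear.

```bash
python3 -c "
from rig import env
print(env.job_done())"
```

```text
the job is handed in; nothing more can be done
None
```

Job handed in at about 14 s: the skewer is back across its stand with both wooden rings hanging between the posts, the gripper is clear, and the stoppers were left alone (no verdict was returned).

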